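Swing the lamp clear and move a gel cassette to the light viewer

ROBOT

A 6-joint arm with a two-finger parallel gripper is mounted at the origin on the work surface. World frame = base frame: x ahead of the robot, y to its left, z up, the work surface at z = 0. Lengths are in m, angles in rad, forces in N, time in s.
With the tool pointing down it reaches from about 0.35 to 0.85 m from the base axis. Payload 8.1 kg.
Tool frame: the origin (TCP) lies at the very end of the fingers, on their centre line; the grasp point (between the pads) lies 19 mm behind it (robot.pinch_z is the distance from the TCP to the grasp point, in m); y points along the fingers, x is the direction in which the jaws open and shut, and the axes are right-handed (so a half turn about y gives the same grasp; the last joint's range is limited). The gripper opens to 93 mm and grips with 3 to 60 N. Pads are 15 mm wide; open, the fingers measure 128 mm over their backs; the gripper's body (75 mm by 188 mm) begins 65 mm behind the grasp point.
Start: joints at [-1.409, 0.13, 1.488, -0, 1.523, -0.085], TCP at [0.147, -0.582, 0.19] pointing down, gripper open.
Joint ranges: [-2.96, 2.96], [-0.89, 2.26], [0.02, 2.5], [-1.34, 4.48], [0, 2.73], [-2.66, 2.66]. Speed limits (rad/s): [2.39, 2.39, 2.79, 3.14, 3.14, 3.14].

INTERFACE

Orientations are given as a rotation vector (axis times angle).
In Python, from plant import robot gives the robot as it stands.
- The arm moves only by the shell command python3 -m inch 'ROWS' [FORCE]. ROWS is JSON, a list of rows, each a list of 5 numbers: the closure, from -1 (fully open) to 1 (shut), then the shift along the world's x, y, z in m, then the turn about the world's z in rad. A call has 1 to 8 rows; each row is the pose to reach, as a shift and turn from the pose measured when the call began; what a row does not reach only later rows make up. A row lasts 1/8 s, in which the tool goes at most 62.5 mm and 10.7 degrees, less where a joint would pass 70% of its speed; a pose out of reach is approached as far as the arm can. A call with a gripper value outside its range is refused whole. The fingers move at their own pace and stop on an object; FORCE is the grip in N (left out, the last holds). Time passes only in rows, so rows that repeat a pose let the fingers close. It gives the time, the measured TCP pose, the force and the opening at its end, in the units of the state.
- robot.read_state(): the state, without advancing time (a new reading comes with each control period).
- robot.read_camera(name): name is "scene" or "top" or "wrist"; returns a dict with "color" (400x640x3 uint8, red, green, blue), "mtx" (3x3 intrinsics, pixels), "R" (3x3) and "t" (3): a world point X has camera coordinates R X + t; the wrist camera has in their place "hand_eye" (4x4, takes a point from camera to tool coordinates, whose origin is the TCP and whose axes are the tool frame's). Camera axes: x right, y down, z forward; pixel columns grow to the right and rows downward; lengths in m; the calibration is good to about 2 mm. The wrist camera is an equidistant fisheye: a pixel r from the principal point sees the ray r / f radians off the axis. A picture is of the moment at which its call begins: read the wrist's pose just before it. There is no depth.
- robot.close_job(): hands the job in, once; it reports no verdict.
The state is a dict: "t": time; "q": joint angles; "dq": joint speeds; "joint_torque": joint torques, N m; "tool_pos": TCP position; "orientation": TCP orientation; "force": force on the tool from outside, world axes, zero at the start; "wrist_torque": the same for the moment, N m; "opening": finger opening in m.
Only numpy, scipy, OpenCV 4.12 (cv2) and the standard library are available. Lean on these libraries where they do the work, as an engineer would, in place of code of your own. Each camera call takes 0.05 s, during which the arm holds its last target. There are 200 camera calls.

TASK

Swing the lamp clockwise (seen from above) away from the rack until it presses in its parking switch against the stop in its hinge: feel for the stop, do not force it. Then slide the tall orange cassette up out of its leaning slot and lower it gently until its foot stands on the light viewer's ledge before you let go, leaning back on the panel. Leave the blue and grey cassettes in their slots and the lamp parked.

Things in the scene. Friction and masses are not known exactly. Their poses are not given: they have to be found in the camera images.
- rack: White fixed rack, 225 x 128 mm, three slots 58 mm apart along its x, one cassette in each. Origin: centre of its underside; x away from robot when unturned, z up. Slots lean 0.40 rad, tops towards -x: a cassette slides out along (-0.389, 0, 0.921) in its frame. Grooves guide a cassette's lowest 66 mm, play 3 mm across thickness, 4 mm each way sideways. Ledges 32 mm, outer walls 78 mm above bench.
- cassette_orange: The cassette to move: flat clear panel with orange frame, 8 mm thick, 100 mm wide, 120 mm tall, about 120 g, rigid, in any of the three slots, 25 mm taller than the others. Origin: middle of its foot edge. x: across its thickness, y: across its width, z: from the foot to the top edge. Grip it by the middle of the top edge.
- cassette_blue: Blue-framed cassette to leave alone, 8 x 100 x 95 mm, same axes; in another slot.
- cassette_grey: Grey-framed cassette to leave alone, 8 x 100 x 95 mm, same axes; in another slot.
- viewer: Light viewer, fixed grey unit 190 x 150 mm with a leaning white panel over a narrow black ledge. Origin: centre of its underside; x away from robot when unturned, y along the ledge, z up. The panel (75 mm tall along its slope) leans 0.40 rad, top towards -x: a cassette is lowered along (0.389, 0, -0.921) in its frame.
- viewer_ledge (a point): Point on the viewer's ledge where the middle of a seated cassette's foot lies, 45 mm above the bench; axes as the viewer's. Along (0.921, 0, 0.389), out of the panel, from here: panel face at -4 mm, front lip at +10 mm (14 mm room for the 8 mm cassette). Lip 12 mm tall; end cheeks 30 mm tall, 116 mm apart.
- lamp_hinge (a point): Vertical hinge axis of the swing-arm lamp, at the height of its arm (205 mm), in the middle of the white hub, 100 mm across, on a 65 mm radius foot.
- lamp_knob (a point): Grip point on the red upright knob (20 mm diameter, 50 mm tall, top 264 mm above the bench) at the lamp arm's free end, 238 mm from the hinge axis; 242 mm above the bench, 26 mm above the arm's top. The lamp head (100 mm disc, underside 170 mm above the bench) hangs 170 mm from the hinge.
- lamp (a joint): Swing of the lamp arm, rad: grows clockwise from above, away from the rack; starts at 0.3 to 0.6. Stiff hinge, stays where left: about 1.5 N at the knob moves it. The stop differs each time, between 1.4 and 2.1, unseen: at first touch the spring switch adds about 1 N at the knob; some 0.1 rad later the arm comes up solid, which more than 6 N extra at the knob tells for sure.
- lamp_switch (a joint): Travel of the spring parking switch inside the hub, in m: 0 free, 0.004 fully pressed by the lamp arm against the stop. The hinge's friction keeps it pressed after the knob is let go.
There are look-alikes about, which are no part of the job. What is shaped like the cassette_orange but red or turquoise is not meant.

How it is judged:
On the way, in this order (a step that is already met when the one before it is completed fails the run):
1. the lamp is swung back until it has pressed in its parking switch (at least 2.5 of 4 mm) (value of joint lamp_switch above 0.0025 m), for 0.2 s.
2. the orange cassette is drawn up out of the rack, held, with its foot at least 105 mm above the bench (height (world z) of cassette_orange above 0.105 m and contact force between the fingers and cassette_orange above 0.5 N), for 0.1 s.
3. its foot stands on the viewer's ledge while it is still held (x of cassette_orange in the frame of viewer between -0.01 and 0.012 m and y of cassette_orange in the frame of viewer between -0.014 and 0.014 m and z of cassette_orange in the frame of viewer between 0.036 and 0.053 m and contact force between cassette_orange and viewer above 0.3 N and contact force between the fingers and cassette_orange above 0.5 N), for 0.1 s.
At the end, for the whole second after the job is handed in: The orange cassette stands released and still, foot on the viewer's ledge (mid-pocket within 10 mm in depth, 14 mm sideways; height within 8 mm), leaning 0.30 to 0.50 rad; the lamp presses its parking switch 1.5 mm or more; the blue and grey cassettes stand in their slots (x of cassette_orange in the frame of viewer between -0.01 and 0.012 m and y of cassette_orange in the frame of viewer between -0.014 and 0.014 m and z of cassette_orange in the frame of viewer between 0.036 and 0.053 m and angle between cassette_orange's own z axis and vertical between 0.3 and 0.5 rad and angle between the y axis of cassette_orange and the y axis of viewer, either way round below 0.12 rad and linear speed of cassette_orange below 0.02 m/s and contact force between cassette_orange and viewer above 0.2 N and value of joint lamp_switch above 0.0015 m and height (world z) of each of cassette_blue, cassette_grey below 0.05 m); the robot touches nothing.
It fails at once if the lamp is forced against its stop (over 150 N at the stop, about 25 N at the knob) (contact force between lamp and lamp_switch above 150 N).
It fails at once if the orange cassette is pressed onto the viewer with more than 40 N (contact force between cassette_orange and viewer above 40 N).
It fails at once if another cassette is pulled or knocked out of place (15 mm) (distance of any of cassette_blue, cassette_grey from where it was at the start of the episode above 0.015 m).
It also fails if it takes over 67 s, if anything falls off the work surface, if the arm or the gripper's body presses on something with over 40 N, if the wrist force passes 120 N, or if a joint passes its speed limit or range.

## Working session

There is one attempt and no reset: what is moved stays moved. The work goes in short steps, Python scripts to look and compute and a shell command to move; the robot and the scene stay as the last step left them, time stands still between calls to the robot, and variables do not carry over. Pictures are saved under pics/ and viewed, about 8 in all and at most 12, crops included, and the job is handed in when it is done.

```bash
ls; mkdir -p pics
python3 - <<'E'
from plant import robot
import cv2,numpy as np
np.set_printoptions(precision=4,suppress=True)
s=robot.read_state();print(s, robot.pinch_z)
for n in("scene","top","wrist"):
    c=robot.read_camera(n);cv2.imwrite(f"pics/{n}0.png",c["color"][:,:,::-1])
    np.savez(f"{n}0.npz",**c)
    print(n,c["mtx"],c.get("R"),c.get("t"),c.get("hand_eye"))
E
```

```text
pics
{'t': 0.0, 'q': array([-1.4094,  0.1312,  1.4893, -0.    ,  1.523 , -0.0854]), 'dq': array([ 0.0002,  0.0005,  0.0015, -0.0005,  0.0013,  0.0004]), 'joint_torque': array([ -0.0003, -55.9838, -49.1761,   0.0769,   0.0358,  -0.0001]), 'tool_pos': array([ 0.1465, -0.5812,  0.1886]), 'orientation': array([-1.3146,  1.0264, -1.0242]), 'force': array([-0.0168,  0.8073,  0.1911]), 'wrist_torque': array([0.0282, 0.0017, 0.0537]), 'opening': 0.09257931718632274} 0.0188
scene [[390.4468   0.     318.3542]
 [  0.     390.4468 198.8228]
 [  0.       0.       1.    ]] [[-0.7204  0.6935 -0.0143]
 [ 0.5124  0.5182 -0.6848]
 [-0.4675 -0.5006 -0.7286]] [ 0.3437 -0.1447  1.3665] None
top [[390.2128   0.     320.6347]
 [  0.     390.2128 200.3705]
 [  0.       0.       1.    ]] [[ 0.0187 -0.9997  0.0146]
 [-0.997  -0.0197 -0.0743]
 [ 0.0745 -0.0131 -0.9971]] [0.0004 0.4953 0.9805] None
wrist [[309.7069   0.     321.3795]
 [  0.     309.7069 201.9895]
 [  0.       0.       1.    ]] None None [[ 1.     -0.     -0.0016 -0.0008]
 [ 0.0015 -0.2646  0.9644 -0.1949]
 [-0.0004 -0.9644 -0.2646  0.0725]
 [ 0.      0.      0.      1.    ]]
```

View pics/top0.png

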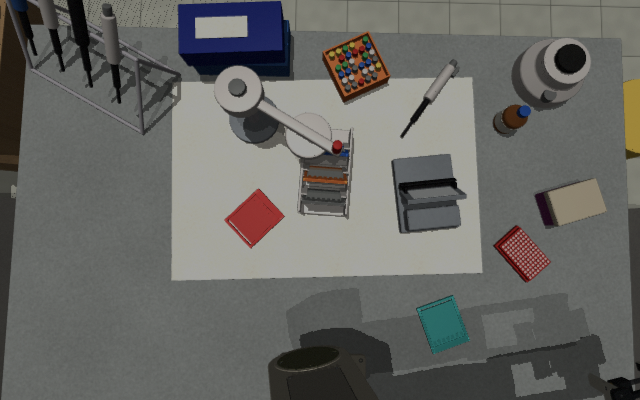

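View pics/scene0.png

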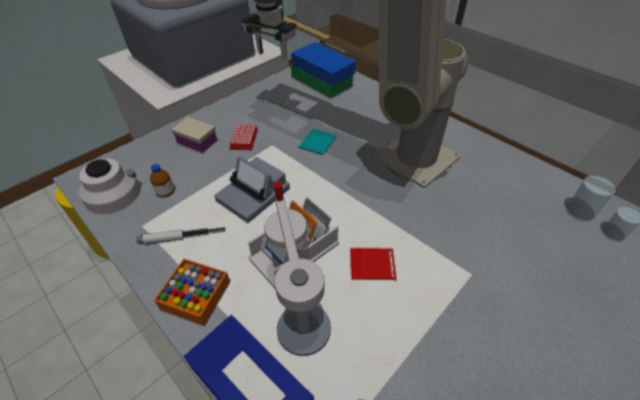

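```bash
cat > h.py <<'E'
import numpy as np,cv2
from scipy.spatial.transform import Rotation as Ro
np.set_printoptions(precision=4,suppress=True)
def ray(c,uv,pose=None):
    "origin, unit dir in world"
    uv=np.asarray(uv,float);K=c["mtx"]
    d=np.array([(uv[0]-K[0,2])/K[0,0],(uv[1]-K[1,2])/K[1,1],1.])
    if "R" in c: R=c["R"];return -R.T@c["t"],R.T@(d/np.linalg.norm(d))
    th=np.hypot(d[0],d[1]);d=np.array([*(d[:2]/max(th,1e-9)*np.sin(th)),np.cos(th)])
    H=c["hand_eye"];p,rv=pose;R=Ro.from_rotvec(rv).as_matrix()
    return R@H[:3,3]+p,R@H[:3,:3]@d
def plane(r,z): o,d=r;return o+d*(z-o[2])/d[2]
def tri(*rs):
    A=sum(np.eye(3)-np.outer(d,d) for o,d in rs);b=sum((np.eye(3)-np.outer(d,d))@o for o,d in rs)
    x=np.linalg.solve(A,b);return x,[np.linalg.norm((np.eye(3)-np.outer(d,d))@(x-o)) for o,d in rs]
def blobs(img,lo,hi,amin=15):
    m=cv2.inRange(cv2.cvtColor(img,cv2.COLOR_RGB2HSV),lo,hi)
    n,l,s,c=cv2.connectedComponentsWithStats(m)
    return m,[(s[i],c[i]) for i in range(1,n) if s[i,4]>=amin]
E
python3 - <<'E'
from h import *
print(Ro.from_rotvec([-1.3146,1.0264,-1.0242]).as_matrix())
T=dict(np.load("top0.npz"));S=dict(np.load("scene0.npz"))
for n,c in(("top",T),("scene",S)):
    for nm,lo,hi in(("red",(0,170,60),(6,255,255)),("red2",(174,170,60),(180,255,255)),("or",(7,150,80),(18,255,255))):
        print(n,nm,[(b[0].tolist(),b[1].round(1).tolist()) for b in blobs(c["color"],lo,hi)[1]])
a=cv2.resize(cv2.cvtColor(T["color"],4)[50:250,200:480],None,fx=2.85,fy=2.85,interpolation=2)
b=cv2.resize(cv2.cvtColor(S["color"],4)[140:360,200:420],None,fx=3.6,fy=3.6,interpolation=2)[:600]
cv2.imwrite("pics/tc.png",a[:570]);
w=cv2.imread("pics/wrist0.png")
bb=cv2.resize(cv2.cvtColor(S["color"],4)[140:270,200:350],None,fx=4,fy=4,interpolation=2)
cv2.imwrite("pics/sc.png",bb)
E
```

```text
[[ 0.2443 -0.0003  0.9697]
 [-0.9697  0.0018  0.2443]
 [-0.0018 -1.      0.0002]]
top red [([359, 46, 6, 5, 25], [361.6, 48.1]), ([352, 49, 6, 5, 26], [354.7, 51.2]), ([339, 55, 6, 5, 26], [341.5, 57.0]), ([359, 78, 5, 6, 25], [361.0, 80.6]), ([333, 141, 9, 9, 65], [337.1, 144.9]), ([226, 190, 56, 56, 1061], [255.4, 216.8]), ([495, 226, 36, 56, 296], [510.5, 251.6])]
top red2 []
top or [([323, 32, 67, 65, 629], [353.5, 68.6]), ([352, 39, 13, 27, 139], [358.1, 51.7]), ([340, 47, 5, 9, 16], [341.8, 51.7]), ([351, 69, 14, 14, 78], [357.8, 75.5]), ([303, 171, 44, 13, 254], [324.8, 179.2])]
scene red [([231, 128, 26, 21, 135], [244.0, 143.4]), ([274, 182, 8, 18, 105], [278.1, 190.1]), ([351, 249, 45, 30, 1174], [370.6, 263.6]), ([202, 268, 6, 8, 30], [204.2, 271.1]), ([172, 289, 12, 10, 60], [177.6, 293.1]), ([192, 296, 6, 7, 31], [194.7, 298.9])]
scene red2 []
scene or [([151, 171, 17, 12, 141], [158.5, 176.6]), ([291, 202, 25, 37, 194], [304.9, 216.7]), ([155, 260, 72, 64, 1000], [188.1, 296.9]), ([198, 273, 6, 10, 50], [200.6, 277.3]), ([176, 284, 13, 10, 63], [184.1, 288.6])]
```

View pics/tc.png

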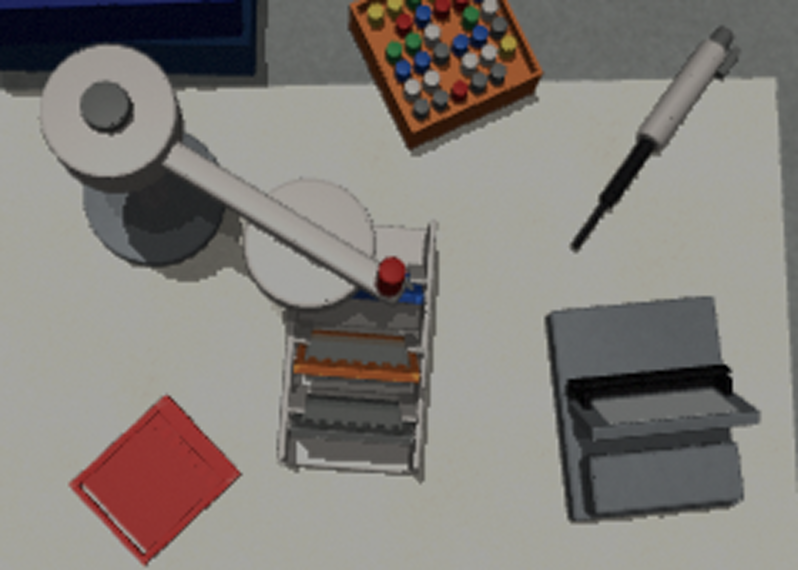

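Run:
```python
from h import *
T=dict(np.load("top0.npz"));S=dict(np.load("scene0.npz"))
k,e=tri(ray(T,(337.1,144.9)),ray(S,(278.1,190.1)));print("knob",k,e, plane(ray(T,(337.1,144.9)),.255))
h,e=tri(ray(T,(236.8,86.8)),ray(S,(299,277.5)));print("cap",h,e,"dist",np.linalg.norm((k-h)[:2]), "ang",np.arctan2(*(k-h)[[1,0]]))
o,e=tri(ray(T,(324.8,178.)),ray(S,(304.9,216.7)));print("orange",o,e)
for p in [(303,181),(347,183)]: print(plane(ray(T,p),.145))
# viewer corners guess
for p in[(401,209),(467,194)]:print("v",plane(ray(T,p),.10))
```

```text
knob [ 0.589  -0.0171  0.2466] [np.float64(0.0011381266954350814), np.float64(0.0011381266954351703)] [ 0.588  -0.0175  0.255 ]
cap [0.7079 0.1887 0.2344] [np.float64(0.0005701612940099358), np.float64(0.0005701612940099241)] dist 0.23765274029449088 ang -2.0946816188380883
orange [0.5356 0.0061 0.1264] [np.float64(0.004591939036693164), np.float64(0.004591939036693169)]
[0.5285 0.0519 0.145 ]
[ 0.526  -0.0469  0.145 ]
v [ 0.4725 -0.1786  0.1   ]
v [ 0.5111 -0.3351  0.1   ]
```

View pics/sc.png

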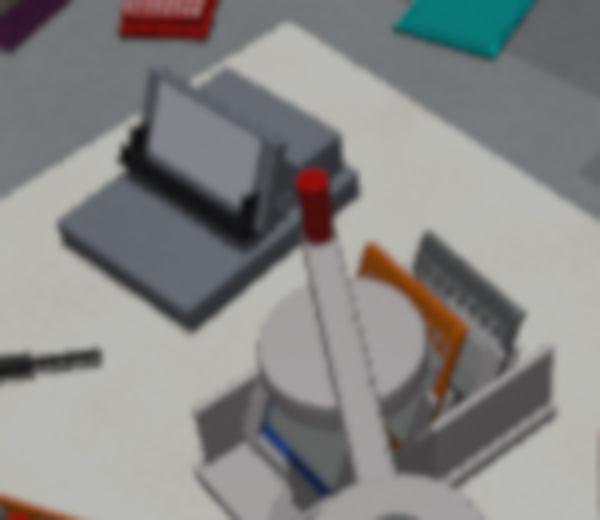

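```bash
python3 -m inch '[[-1,0.03,0.04,0.04,0.1],[-1,0.06,0.08,0.08,0.2],[-1,0.1,0.125,0.13,0.3],[-1,0.14,0.175,0.14,0.4],[-1,0.18,0.225,0.14,0.5],[-1,0.22,0.275,0.14,0.6],[-1,0.255,0.32,0.14,0.7],[-1,0.29,0.365,0.14,0.8]]' 15
```

```text
t: 1.15
tool_pos: [0.431, -0.2227, 0.3287]
orientation: [-1.532, 0.409, -0.407]
force: [1.3, -0.7, -0.2]
opening: 0.093
```

```bash
python3 -m inch '[[-1,0.036,0.046,0,0],[-1,0.072,0.092,0,0],[-1,0.108,0.138,0,0],[-1,0.144,0.184,0,0],[-1,0.158,0.206,0,0],[-1,0.158,0.206,-0.04,0],[-1,0.158,0.206,-0.08,0],[-1,0.158,0.206,-0.105,0]]'; python3 -m inch '[[0,0,0,0,0],[0.4,0,0,0,0],[0.8,0,0,0,0],[1,0,0,0,0],[1,0,0,0,0],[1,0,0,0,0]]' 15; python3 -c "
from plant import robot
s=robot.read_state();print(s['q'],s['force'])"
```

```text
t: 2.15
tool_pos: [0.5878, -0.0163, 0.2207]
orientation: [-1.532, 0.412, -0.404]
force: [-1.0, 0.2, -0.2]
opening: 0.0936
t: 2.9
tool_pos: [0.5879, -0.0163, 0.2209]
orientation: [-1.532, 0.411, -0.405]
force: [0.2, -0.5, 0.2]
opening: 0.0374
[-1.15316845e-01  9.18839531e-02  1.47289497e+00  5.52690408e-04
  1.58101853e+00  4.05210451e-01] [ 0.23700974 -0.52824042  0.17570302]
```

```bash
python3 -m inch '[[1,0,0,0,0],[1,0,0,0,0],[1,0,0,0,0]]'
python3 - <<'E'
import numpy as np
H=np.array([.708,.189]);r=.2377
K=H+r*np.array([np.cos(-2.095),np.sin(-2.095)])
for a in np.arange(0.1,1.85,.1):
    f=-2.095-a;print(round(a,2),(H+r*np.array([np.cos(f),np.sin(f)])-K).round(4))
E
```

```text
t: 3.28
tool_pos: [0.5878, -0.0163, 0.2209]
orientation: [-1.532, 0.411, -0.405]
force: [-0.6, -0.5, -0.0]
opening: 0.0197
0.1 [-0.0199  0.0129]
0.2 [-0.0385  0.0277]
0.3 [-0.0555  0.0444]
0.4 [-0.0707  0.0626]
0.5 [-0.0841  0.0822]
0.6 [-0.0954  0.1031]
0.7 [-0.1046  0.125 ]
0.8 [-0.1115  0.1478]
0.9 [-0.1162  0.1711]
1.0 [-0.1185  0.1947]
1.1 [-0.1184  0.2185]
1.2 [-0.1159  0.2421]
1.3 [-0.1111  0.2654]
1.4 [-0.104  0.288]
1.5 [-0.0947  0.3099]
1.6 [-0.0832  0.3307]
1.7 [-0.0698  0.3503]
1.8 [-0.0544  0.3684]
```

```bash
python3 -m inch '[[1,-0.020,0.013,0,-0.1],[1,-0.0385,0.028,0,-0.2],[1,-0.0555,0.0445,0,-0.3],[1,-0.071,0.0625,0,-0.4],[1,-0.084,0.082,0,-0.5],[1,-0.0955,0.103,0,-0.6],[1,-0.1045,0.125,0,-0.7],[1,-0.1045,0.125,0,-0.7]]'; python3 -c "
from plant import robot
s=robot.read_state();print(s['q'],s['force'],s['wrist_torque'])"
```

```text
t: 4.28
tool_pos: [0.4833, 0.1103, 0.2209]
orientation: [-1.352, 0.95, -0.943]
force: [2.3, 2.4, -2.4]
opening: 0.0197
[ 0.11693751 -0.16560218  1.72405805  0.00473579  1.58420914  1.33649506] [ 2.33365113  2.42555051 -2.3793625 ] [ 0.43341782 -0.49644123 -0.01444988]
```

```bash
cat > k.py <<'E'
from plant import robot;import numpy as np,sys
s=robot.read_state();d=s['tool_pos'][:2]-[.708,.189];r=np.hypot(*d);d/=r
f=np.arctan2(d[1],d[0])%(2*np.pi)-2*np.pi;t=np.array([d[1],-d[0]])
ft=-s['force'][:2]@t
print("swung %.3f r %.4f Ft %.1f Fr %.1f Fz %.1f next0.03: %s q6 %.2f"%(-2.095-f,r,ft,s['force'][:2]@d,s['force'][2],(7.1*np.array([np.sin(f-.015),-np.cos(f-.015)])).round(1),s['q'][5]))
sys.exit(ft>4.5)
E
I="python3 -m inch"; K="python3 k.py"; $K
python3 -m inch '[[1,-0.0023,0.0067,0,-0.03]]' >/dev/null; $K && python3 -m inch '[[1,-0.0021,0.0068,0,-0.03]]' >/dev/null; $K && python3 -m inch '[[1,-0.0019,0.0068,0,-0.03]]' >/dev/null; $K
```

```text
swung 0.710 r 0.2381 Ft -1.5 Fr -3.0 Fz -2.4 next0.03: [-2.2  6.7] q6 1.34
swung 0.737 r 0.2381 Ft 1.5 Fr -1.0 Fz -0.7 next0.03: [-2.1  6.8] q6 1.38
swung 0.737 r 0.2381 Ft 1.5 Fr -1.0 Fz -0.7 next0.03: [-2.1  6.8] q6 1.38
swung 0.737 r 0.2381 Ft 1.5 Fr -1.0 Fz -0.7 next0.03: [-2.1  6.8] q6 1.38False
False
False
False
```

```bash
sed -i 's/sys.exit(ft>4.5)/sys.exit(int(ft>4.5))/' k.py; K="python3 k.py"
python3 -m inch '[[1,-0.0021,0.0068,0,-0.03]]' >/dev/null; $K && python3 -m inch '[[1,-0.0019,0.0068,0,-0.03]]' >/dev/null && $K && python3 -m inch '[[1,-0.0017,0.0069,0,-0.03]]' >/dev/null&& $K && python3 -m inch '[[1,-0.0015,0.0069,0,-0.03]]' >/dev/null&& $K && python3 -m inch '[[1,-0.0013,0.007,0,-0.03]]' >/dev/null&& $K && python3 -m inch '[[1,-0.0011,0.007,0,-0.03]]' >/dev/null&& $K && python3 -m inch '[[1,-0.0008,0.0071,0,-0.03]]' >/dev/null&& $K
```

```text
swung 0.764 r 0.2381 Ft 1.5 Fr -0.9 Fz -0.6 next0.03: [-1.9  6.8] q6 1.42
swung 0.791 r 0.2381 Ft 1.1 Fr 0.3 Fz -0.3 next0.03: [-1.7  6.9] q6 1.47
swung 0.818 r 0.2381 Ft 2.1 Fr -0.4 Fz -0.3 next0.03: [-1.5  6.9] q6 1.51
swung 0.845 r 0.2381 Ft 1.0 Fr -0.9 Fz -0.6 next0.03: [-1.3  7. ] q6 1.56
swung 0.872 r 0.2381 Ft 1.1 Fr -0.4 Fz 0.4 next0.03: [-1.1  7. ] q6 1.60
swung 0.900 r 0.2381 Ft 1.7 Fr 0.6 Fz -0.9 next0.03: [-0.9  7. ] q6 1.64
swung 0.927 r 0.2381 Ft 0.1 Fr 0.5 Fz 0.3 next0.03: [-0.7  7.1] q6 1.69
```

```bash
K="python3 k.py"
python3 -m inch '[[1,-0.0006,0.0071,0,-0.015],[1,-0.001,0.0142,0,-0.03]]' >/dev/null; $K && python3 -m inch '[[1,-0.0002,0.0071,0,-0.015],[1,-0.0002,0.0142,0,-0.03]]' >/dev/null && $K && python3 -m inch '[[1,0.0002,0.0071,0,-0.015],[1,0.0006,0.0142,0,-0.03]]' >/dev/null&& $K && python3 -m inch '[[1,0.0006,0.0071,0,-0.015],[1,0.0014,0.0142,0,-0.03]]' >/dev/null&& $K && python3 -m inch '[[1,0.001,0.007,0,-0.015],[1,0.0022,0.014,0,-0.03]]' >/dev/null&& $K
```

```text
swung 0.987 r 0.2381 Ft 1.7 Fr 2.9 Fz 1.6 next0.03: [-0.3  7.1] q6 1.75
swung 1.048 r 0.2379 Ft 2.7 Fr 2.7 Fz 2.7 next0.03: [0.1 7.1] q6 1.81
swung 1.110 r 0.2378 Ft 1.3 Fr 1.9 Fz 1.0 next0.03: [0.6 7.1] q6 1.86
swung 1.172 r 0.2376 Ft 2.3 Fr -0.1 Fz 1.5 next0.03: [1. 7.] q6 1.92
swung 1.234 r 0.2375 Ft 1.5 Fr 1.0 Fz 1.5 next0.03: [1.4 7. ] q6 1.98
```

```bash
K="python3 k.py"
python3 -m inch '[[1,0.0014,0.007,0,-0.015],[1,0.003,0.0138,0,-0.03]]' >/dev/null; $K && python3 -m inch '[[1,0.0018,0.0069,0,-0.015],[1,0.0038,0.0137,0,-0.03]]' >/dev/null && $K && python3 -m inch '[[1,0.0022,0.0068,0,-0.015],[1,0.0046,0.0134,0,-0.03]]' >/dev/null&& $K && python3 -m inch '[[1,0.0026,0.0066,0,-0.015],[1,0.0054,0.0131,0,-0.03]]' >/dev/null&& $K
```

```text
swung 1.295 r 0.2375 Ft 2.8 Fr 1.5 Fz 1.0 next0.03: [1.8 6.9] q6 2.03
swung 1.354 r 0.2377 Ft 8.1 Fr 2.0 Fz 4.1 next0.03: [2.2 6.7] q6 2.08
```

```bash
K="python3 k.py"
python3 -m inch '[[1,0,0,0,0]]' >/dev/null; $K;python3 -m inch '[[1,0.0007,0.0022,0,0]]' >/dev/null; $K; python3 -m inch '[[1,0.0007,0.0022,0,0],[1,0.0007,0.0022,0,0]]' >/dev/null; $K
```

```text
swung 1.354 r 0.2378 Ft 6.0 Fr 1.5 Fz 2.8 next0.03: [2.3 6.7] q6 2.08
swung 1.361 r 0.2378 Ft 8.9 Fr 1.9 Fz 2.7 next0.03: [2.3 6.7] q6 2.09
swung 1.366 r 0.2379 Ft 9.3 Fr 2.0 Fz 4.8 next0.03: [2.3 6.7] q6 2.09
```

```bash
K="python3 k.py"
python3 -m inch '[[1,0.001,0.0028,0,0],[1,0.001,0.0028,0,0]]' >/dev/null; $K; python3 -m inch '[[1,0.0008,0.0022,0,0],[1,0.0008,0.0022,0,0]]' >/dev/null; $K
```

```text
swung 1.374 r 0.2380 Ft 10.8 Fr 2.7 Fz 5.0 next0.03: [2.4 6.7] q6 2.10
swung 1.378 r 0.2380 Ft 12.1 Fr 3.4 Fz 5.8 next0.03: [2.4 6.7] q6 2.10
```

```bash
python3 -m inch '[[0.5,0,0,0,0],[0,0,0,0,0],[0,0,0,0,0],[0,0,0,0,0],[0,0,0,0,0],[0,0,0,0.04,0],[0,0,0,0.08,0],[0,0,0,0.12,0]]'
python3 - <<'E'
from h import *
from plant import robot
for n in("scene","top"):
    c=robot.read_camera(n);cv2.imwrite(f"pics/{n}1.png",c["color"][:,:,::-1]);np.savez(f"{n}1.npz",**c)
    print(n,[(b[0].tolist(),b[1].round(1).tolist()) for b in blobs(c["color"],(0,170,60),(6,255,255),40)[1]])
E
```

```text
t: 9.02
tool_pos: [0.483, 0.2667, 0.3422]
orientation: [-1.17, 1.291, -1.298]
force: [0.4, -0.3, -0.0]
opening: 0.0462
scene [([231, 128, 26, 21, 135], [244.0, 143.4]), ([394, 222, 9, 17, 94], [397.7, 230.0]), ([382, 270, 14, 9, 61], [388.8, 275.5]), ([172, 289, 12, 10, 59], [177.5, 293.1])]
top [([226, 189, 56, 58, 541], [258.5, 212.9]), ([495, 226, 36, 56, 342], [510.4, 250.7])]
```

```bash
python3 - <<'E'
from h import *
from plant import robot
S=dict(np.load("scene1.npz"));p=plane(ray(S,(397.7,230)),.2466);d=p[:2]-[.708,.189];print(p,np.hypot(*d),-2.095-(np.arctan2(d[1],d[0])-2*np.pi)%(-2*np.pi))
s=robot.read_state();X=Ro.from_rotvec(s['orientation']).as_matrix()[:,0];print(np.arctan2(X[1],X[0]),s['q'])
E
python3 -m inch '[[0,0,-0.035,-0.01,0.18],[0,0.01,-0.075,-0.02,0.36],[0,0.02,-0.115,-0.03,0.54],[0,0.03,-0.155,-0.04,0.72],[0,0.04,-0.195,-0.04,0.9],[0,0.047,-0.235,-0.04,1.08],[0,0.047,-0.267,-0.04,1.26],[0,0.047,-0.267,-0.04,1.44]]'
python3 -c "
from plant import robot
s=robot.read_state();print(s['q'],s['q'][0]-s['q'][5])"
```

```text
[0.4833 0.2556 0.2466] 0.23434426066977254 1.3349657427610815
-1.683519252768891 [ 0.418   0.0016  1.3392 -0.0089  1.8051  2.0995]
t: 10.12
tool_pos: [0.532, -0.0016, 0.3062]
orientation: [-1.563, 0.181, -0.196]
force: [-0.2, 0.6, -0.1]
opening: 0.0466
[-9.85648324e-02 -8.27320471e-02  1.49466587e+00 -9.80681112e-04
  1.72006924e+00  1.41773757e-01] -0.24033858954137544
```

```bash
cat > w.py <<'E'
from h import *
from plant import robot
import sys
n=sys.argv[1];s=robot.read_state();c=robot.read_camera("wrist")
np.savez(n+".npz",pos=s["tool_pos"],rv=s["orientation"],**c);cv2.imwrite(f"pics/{n}.png",c["color"][:,:,::-1])
print(s["tool_pos"],s["orientation"])
E
python3 -m inch '[[0,0,-0.03,0.03,0.12],[0,0,-0.06,0.06,0.24],[0,0,-0.06,0.06,0.24],[0,0,-0.06,0.06,0.24]]'; python3 w.py wA; python3 -m inch '[[0,0,-0.05,0,0],[0,0,-0.10,0,0],[0,0,-0.10,0,0],[0,0,-0.10,0,0]]'; python3 w.py wB; python3 -c "
import cv2;cv2.imwrite('pics/wAB.png',cv2.vconcat([cv2.imread('pics/wA.png')[:, :],cv2.imread('pics/wB.png')])[:,:]);
a=cv2.imread('pics/wAB.png');print(a.shape);cv2.imwrite('pics/wAB.png',cv2.resize(a,(480,600),interpolation=3))"
```

```text
t: 10.62
tool_pos: [0.532, -0.0611, 0.365]
orientation: [-1.57, -0.005, -0.009]
force: [-0.1, 0.6, 0.4]
opening: 0.0463
[ 0.532  -0.0611  0.365 ] [-1.5697 -0.0049 -0.0088]
t: 11.18
tool_pos: [0.5316, -0.1596, 0.3635]
orientation: [-1.568, -0.004, -0.006]
force: [0.2, 0.5, 1.0]
opening: 0.0464
[ 0.5316 -0.1596  0.3635] [-1.5683 -0.0037 -0.0063]
(800, 640, 3)
```

View pics/wA.png

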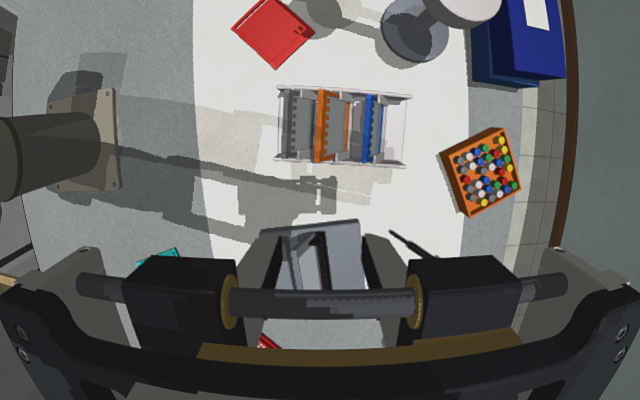

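View pics/wB.png

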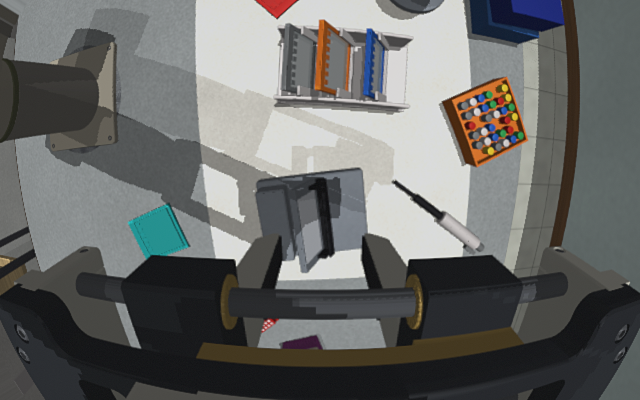

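```bash
python3 -m inch '[[0,-0.05,0.02,0,0],[0,-0.1,0.04,0,0],[0,-0.1,0.04,0,0],[0,-0.1,0.04,0,0]]'; python3 w.py wC
python3 - <<'E'
from h import *
B=dict(np.load("wB.npz"));C=dict(np.load("wC.npz"));A=dict(np.load("wA.npz"))
for n,c in(("A",A),("B",B),("C",C)):
    m,b=blobs(c["color"],(5,150,60),(18,255,255),100)
    print(n,[(x[0].tolist(),x[1].round(1).tolist()) for x in b])
f=lambda c,x,y,w,h,s:cv2.resize(cv2.cvtColor(c["color"],4)[y:y+h,x:x+w],None,fx=s,fy=s,interpolation=cv2.INTER_CUBIC)
cv2.imwrite("pics/vBC.png",cv2.hconcat([f(B,250,160,125,120,3.2),f(C,280,140,125,120,3.2)]))
E
```

```text
t: 11.72
tool_pos: [0.4322, -0.1184, 0.3642]
orientation: [-1.569, -0.007, -0.006]
force: [1.3, -0.8, -0.3]
opening: 0.0465
[ 0.4322 -0.1184  0.3642] [-1.5691 -0.0072 -0.006 ]
A [([315, 90, 24, 72, 784], [321.9, 125.1]), ([440, 128, 81, 90, 2055], [476.5, 168.8]), ([465, 165, 16, 20, 125], [472.8, 174.7])]
B [([315, 20, 24, 75, 800], [322.7, 56.6]), ([443, 77, 85, 90, 2541], [481.9, 121.5])]
C [([388, 51, 16, 72, 532], [393.8, 87.2]), ([487, 106, 72, 84, 2014], [517.8, 145.6])]
```

Run:
```python
import cv2
c=cv2.imread("pics/wC.png");a=cv2.imread("pics/vBC.png")
cv2.imwrite("pics/vBC2.png",cv2.vconcat([cv2.resize(a,(800,384)),cv2.resize(c,(800,500))[0:216]]))
```

```text
(no output)
```

View pics/vBC2.png

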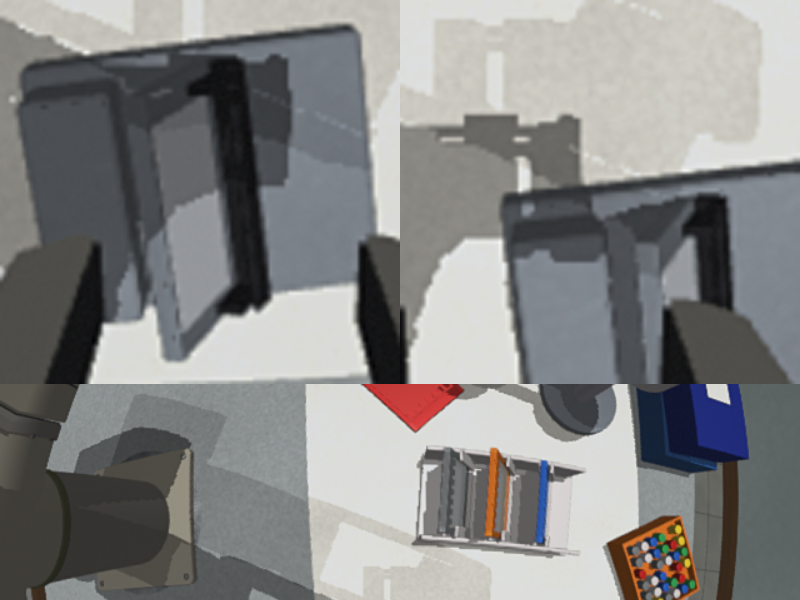

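```bash
cat > m.py <<'E'
from h import *
T=dict(np.load("top0.npz"));S=dict(np.load("scene0.npz"))
W={n:dict(np.load(f"w{n}.npz")) for n in"ABC"}
wr=lambda n,uv:ray(W[n],uv,(W[n]["pos"],W[n]["rv"]))
t=lambda u,v:ray(T,(200+u/2.85,50+v/2.85)); s=lambda u,v:ray(S,(200+u/4,140+v/4)); b=lambda u,v:wr("B",(250+u/3.2,160+v/3.2))
def sh(n,*r):
    x,e=tri(*r);print(n,x,np.array(e)*1e3);return x
if __name__=="__main__":
    P1=sh("panel top +y",t(583,432),s(280,145),b(152,125)); P2=sh("panel top -y",t(758,420),s(155,70),b(180,358))
    L1=sh("lip +y",t(568,380),s(250,240),b(243,62)); L2=sh("lip -y",t(730,368),s(122,155),b(268,300))
    B1=sh("base +x+y",t(548,315),s(190,325),b(358,28));B2=sh("base +x-y",t(712,297),s(60,225),b(375,282))
    for a,c in((P1,P2),(L1,L2),(B1,B2)): d=a-c;print("len",np.linalg.norm(d),"yaw",np.arctan2(-d[0],d[1]),"mid",(a+c)/2)
    # orange top edge: band of leftmost orange columns
    for n in"ABC":
        m,_=blobs(W[n]["color"],(5,150,60),(18,255,255));m[:,410:]=0
        ys,xs=np.nonzero(m);y0,y1=ys.min(),ys.max()
        rows=[(y,xs[ys==y].min(),xs[ys==y].max()) for y in range(y0,y1+1) if (ys==y).any()]
        print(n,y0,y1,rows[:6],rows[len(rows)//2],rows[-4:])
E
python3 m.py
```

```text
panel top +y [ 0.4917 -0.1932  0.1077] [ 8.1206  3.0458 10.6787]
panel top -y [ 0.5042 -0.3296  0.1042] [2.0117 1.0412 2.8084]
lip +y [ 0.5382 -0.1837  0.0478] [2.3072 4.394  2.1674]
lip -y [ 0.5527 -0.3236  0.0497] [3.942  1.9326 3.4147]
base +x+y [ 0.604  -0.1732  0.0122] [1.6496 0.8414 1.5766]
base +x-y [ 0.6195 -0.3212  0.0219] [1.8177 2.2795 1.073 ]
len 0.13696605579848745 yaw 0.09111322834809259 mid [ 0.498  -0.2614  0.106 ]
len 0.14067862172869425 yaw 0.10358842533738906 mid [ 0.5455 -0.2536  0.0488]
len 0.14911748943015818 yaw 0.10443059647657287 mid [ 0.6117 -0.2472  0.0171]
A 90 348 [(90, np.int64(319), np.int64(324)), (91, np.int64(318), np.int64(328)), (92, np.int64(318), np.int64(331)), (93, np.int64(318), np.int64(335)), (94, np.int64(318), np.int64(337)), (95, np.int64(318), np.int64(337))] (126, np.int64(316), np.int64(347)) [(159, np.int64(315), np.int64(328)), (160, np.int64(315), np.int64(324)), (161, np.int64(315), np.int64(320)), (348, np.int64(260), np.int64(280))]
B 20 94 [(20, np.int64(320), np.int64(323)), (21, np.int64(319), np.int64(325)), (22, np.int64(320), np.int64(326)), (23, np.int64(320), np.int64(327)), (24, np.int64(319), np.int64(328)), (25, np.int64(319), np.int64(329))] (57, np.int64(317), np.int64(349)) [(91, np.int64(323), np.int64(335)), (92, np.int64(327), np.int64(335)), (93, np.int64(330), np.int64(334)), (94, np.int64(334), np.int64(334))]
C 51 349 [(51, np.int64(394), np.int64(396)), (52, np.int64(393), np.int64(397)), (53, np.int64(393), np.int64(397)), (54, np.int64(393), np.int64(398)), (55, np.int64(393), np.int64(399)), (56, np.int64(393), np.int64(399))] (90, np.int64(390), np.int64(405)) [(199, np.int64(31), np.int64(31)), (204, np.int64(32), np.int64(32)), (348, np.int64(267), np.int64(267)), (349, np.int64(293), np.int64(299))]
```

```bash
python3 -m inch '[[0,0.02,-0.05,0,0],[0,0.04,-0.1,0,0],[0,0.06,-0.15,0,0],[0,0.07,-0.2,0,0],[0,0.07,-0.25,0,0],[0,0.07,-0.25,0,0],[0,0.07,-0.25,0,0]]'; python3 w.py wD; python3 -m inch '[[0,0.05,0.04,-0.02,0],[0,0.1,0.06,-0.04,0],[0,0.1,0.06,-0.04,0],[0,0.1,0.06,-0.04,0]]'; python3 w.py wE
python3 - <<'E'
import cv2
D=cv2.imread("pics/wD.png");E=cv2.imread("pics/wE.png")
f=lambda c,x,y,w,h,s:cv2.resize(c[y:y+h,x:x+w],None,fx=s,fy=s,interpolation=cv2.INTER_CUBIC)
cv2.imwrite("pics/DE.png",cv2.hconcat([cv2.resize(D,(400,250)),cv2.resize(E,(400,250))]))
E
```

```text
t: 12.65
tool_pos: [0.503, -0.3688, 0.3629]
orientation: [-1.567, -0.005, -0.005]
force: [0.3, -1.1, 0.1]
opening: 0.0463
[ 0.503  -0.3688  0.3629] [-1.5674 -0.0055 -0.0051]
t: 13.2
tool_pos: [0.6035, -0.3071, 0.324]
orientation: [-1.568, -0.008, -0.003]
force: [-0.5, -0.5, 0.3]
opening: 0.0462
[ 0.6035 -0.3071  0.324 ] [-1.5684 -0.0084 -0.0034]
```

View pics/DE.png

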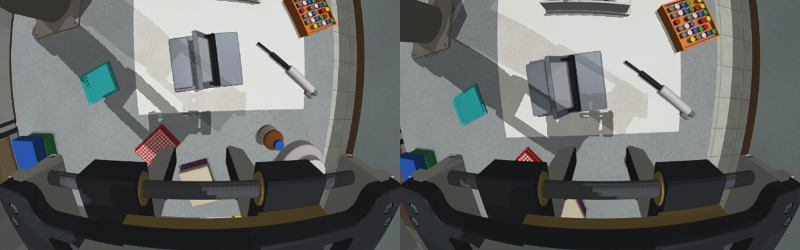

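Run:
```python
import cv2
D=cv2.imread("pics/wD.png");E=cv2.imread("pics/wE.png")
f=lambda c,x,y,w,h,s:cv2.resize(c[y:y+h,x:x+w],None,fx=s,fy=s,interpolation=cv2.INTER_CUBIC)
im=cv2.hconcat([f(D,264,40,133,115,3),f(E,200,77,133,115,3)])
im=cv2.convertScaleAbs(im,alpha=1.5,beta=10)
print(im.shape);cv2.imwrite("pics/DE3.png",im)
```

```text
(345, 798, 3)
```

View pics/DE3.png

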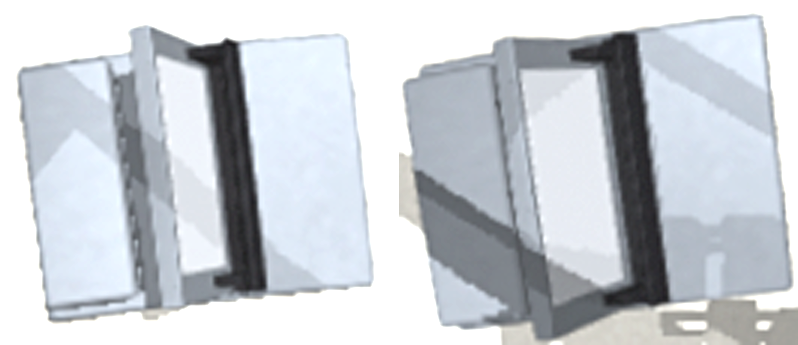

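```bash
cat > m2.py <<'E'
from m import *
W.update({n:dict(np.load(f"w{n}.npz")) for n in"DE"})
d=lambda u,v:wr("D",(264+u/3,40+v/3)); e=lambda u,v:wr("E",(200+u/3,77+v/3))
def pair(n,a,c):
    x=sh(n+"+y",*a);y=sh(n+"-y",*c);v=x-y;print("   len %.4f yaw %.3f"%(np.linalg.norm(v),np.arctan2(-v[0],v[1])),"mid",(x+y)/2)
pair("lip DE",[d(236,38),e(238,32)],[d(265,288),e(269,300)])
pair("lip DEB",[d(236,38),e(238,32),b(243,62)],[d(265,288),e(269,300),b(268,302)])
pair("pantop DE",[d(133,28),e(98,40)],[d(160,308),e(141,335)])
pair("panbot DE",[d(217,70),e(208,70)],[d(226,272),e(233,288)])
pair("base+x DE",[d(345,36),e(362,16)],[d(370,285),e(391,285)])
pair("base+x DEST",[d(345,36),e(362,16),s(190,325),t(548,315)],[d(370,285),e(391,285),s(60,225),t(712,297)])
pair("base-x",[d(20,72),e(6,82)],[d(50,320),e(41,325)])
pair("base-x top z",[t(570,522),t(548,315)],[t(742,500),t(712,297)])
print(plane(t(570,522),.0),plane(t(742,500),.0),plane(d(50,320),0))
print("pbot plane z .045-.06", plane(d(221,170),.045),plane(e(220,180),.045),plane(b(225,190),.045))
E
python3 m2.py
```

```text
lip DE+y [ 0.5396 -0.1814  0.0428] [1.1987 1.1987]
lip DE-y [ 0.555  -0.3209  0.0468] [0.1763 0.1763]
   len 0.1404 yaw 0.110 mid [ 0.5473 -0.2512  0.0448]
lip DEB+y [ 0.5399 -0.1833  0.0522] [1.7779 1.5138 0.7064]
lip DEB-y [ 0.5548 -0.3207  0.0507] [0.2672 0.7832 0.6213]
   len 0.1382 yaw 0.108 mid [ 0.5473 -0.252   0.0514]
pantop DE+y [ 0.4849 -0.1901  0.1079] [0.0091 0.0091]
pantop DE-y [ 0.4976 -0.3288  0.0941] [0.0251 0.0251]
   len 0.1400 yaw 0.092 mid [ 0.4913 -0.2594  0.101 ]
panbot DE+y [ 0.5276 -0.2028  0.0617] [0.2169 0.2169]
panbot DE-y [ 0.5348 -0.3139  0.0422] [1.8853 1.8853]
   len 0.1130 yaw 0.065 mid [ 0.5312 -0.2583  0.0519]
base+x DE+y [ 0.603  -0.1728  0.0261] [0.1337 0.1337]
base+x DE-y [ 0.6196 -0.3185  0.0192] [0.6688 0.6688]
   len 0.1467 yaw 0.114 mid [ 0.6113 -0.2456  0.0226]
base+x DEST+y [ 0.6038 -0.1717  0.0151] [1.9156 0.6898 1.2926 2.5925]
base+x DEST-y [ 0.6194 -0.3187  0.0238] [0.4423 1.5517 1.2926 2.8132]
   len 0.1480 yaw 0.106 mid [ 0.6116 -0.2452  0.0194]
base-x+y [ 0.4245 -0.2034  0.0681] [0.2363 0.2363]
base-x-y [ 0.4365 -0.3339  0.0599] [3.659 3.659]
   len 0.1313 yaw 0.092 mid [ 0.4305 -0.2687  0.064 ]
base-x top z+y [0.4208 0.023  1.0145] [0. 0.]
base-x top z-y [0.4208 0.023  1.0145] [0. 0.]
   len 0.0000 yaw 0.516 mid [0.4208 0.023  1.0145]
[ 0.4153 -0.1982  0.    ] [ 0.4382 -0.356   0.    ] [ 0.4307 -0.3421  0.    ]
pbot plane z .045-.06 [ 0.5306 -0.2558  0.045 ] [ 0.5306 -0.2586  0.045 ] [ 0.5304 -0.2564  0.045 ]
```

```bash
python3 - <<'E'
from m2 import *
E
python3 - <<'E' 2>&1 | tail -20
import io,contextlib
with contextlib.redirect_stdout(io.StringIO()):
    from m2 import *
pts={}
for n in"ABC":
    m,_=blobs(W[n]["color"],(5,150,60),(18,255,255));m[170:]=0;m[:,410:]=0
    k,l,st,_=cv2.connectedComponentsWithStats(m);m=(l==1+st[1:,4].argmax())
    ys,xs=np.nonzero(m);L={y:xs[ys==y].min() for y in set(ys.tolist())}
    lm=min(L.values()); yy=sorted(L)
    # left edge fit on the middle rows, ends where it departs
    mid=[y for y in yy if yy[0]+8<y<yy[-1]-12];p=np.polyfit(mid,[L[y] for y in mid],1)
    ok=[y for y in yy if abs(L[y]-np.polyval(p,y))<1.5]
    pts[n]=[(np.polyval(p,ok[0])-.5,ok[0]-.5),(np.polyval(p,ok[-1])-.5,ok[-1]+.5)];print(n,np.round(pts[n],1),ok[0],ok[-1],yy[0],yy[-1])
for c in("ABC","AC","AB","BC"):
    x=sh(c+" +y",*[wr(n,pts[n][0]) for n in c]);y=sh(c+" -y",*[wr(n,pts[n][1]) for n in c]);v=x-y;print("  len %.4f yaw %.3f"%(np.linalg.norm(v),np.arctan2(-v[0],v[1])),"mid",(x+y)/2)
for z in(.135,.142):print([plane(ray(T,q),z) for q in((303,181),(347,183))])
E
```

```text
lip DE+y [ 0.5396 -0.1814  0.0428] [1.1987 1.1987]
lip DE-y [ 0.555  -0.3209  0.0468] [0.1763 0.1763]
   len 0.1404 yaw 0.110 mid [ 0.5473 -0.2512  0.0448]
lip DEB+y [ 0.5399 -0.1833  0.0522] [1.7779 1.5138 0.7064]
lip DEB-y [ 0.5548 -0.3207  0.0507] [0.2672 0.7832 0.6213]
   len 0.1382 yaw 0.108 mid [ 0.5473 -0.252   0.0514]
pantop DE+y [ 0.4849 -0.1901  0.1079] [0.0091 0.0091]
pantop DE-y [ 0.4976 -0.3288  0.0941] [0.0251 0.0251]
   len 0.1400 yaw 0.092 mid [ 0.4913 -0.2594  0.101 ]
panbot DE+y [ 0.5276 -0.2028  0.0617] [0.2169 0.2169]
panbot DE-y [ 0.5348 -0.3139  0.0422] [1.8853 1.8853]
   len 0.1130 yaw 0.065 mid [ 0.5312 -0.2583  0.0519]
base+x DE+y [ 0.603  -0.1728  0.0261] [0.1337 0.1337]
base+x DE-y [ 0.6196 -0.3185  0.0192] [0.6688 0.6688]
   len 0.1467 yaw 0.114 mid [ 0.6113 -0.2456  0.0226]
base+x DEST+y [ 0.6038 -0.1717  0.0151] [1.9156 0.6898 1.2926 2.5925]
base+x DEST-y [ 0.6194 -0.3187  0.0238] [0.4423 1.5517 1.2926 2.8132]
   len 0.1480 yaw 0.106 mid [ 0.6116 -0.2452  0.0194]
base-x+y [ 0.4245 -0.2034  0.0681] [0.2363 0.2363]
base-x-y [ 0.4365 -0.3339  0.0599] [3.659
[... 551 characters left out ...]
 [0.1446 0.0603 0.1675]
ABC -y [ 0.5228 -0.0446  0.1393] [0.3656 0.2401 0.5764]
  len 0.0985 yaw -0.057 mid [0.5256 0.0046 0.1417]
AC +y [0.5284 0.0537 0.1442] [0.1509 0.1509]
AC -y [ 0.5229 -0.0447  0.1384] [0.451 0.451]
  len 0.0987 yaw -0.056 mid [0.5256 0.0045 0.1413]
AB +y [0.5285 0.0535 0.1446] [0.0196 0.0196]
AB -y [ 0.5228 -0.0443  0.1389] [0.0941 0.0941]
  len 0.0981 yaw -0.058 mid [0.5256 0.0046 0.1417]
BC +y [0.5285 0.054  0.1433] [0.0425 0.0425]
BC -y [ 0.5228 -0.0448  0.1407] [0.3607 0.3607]
  len 0.0990 yaw -0.058 mid [0.5256 0.0046 0.142 ]
[array([0.5298, 0.0522, 0.135 ]), array([ 0.5272, -0.0477,  0.135 ])]
[array([0.5289, 0.052 , 0.142 ]), array([ 0.5264, -0.0471,  0.142 ])]
```

```bash
python3 -m inch '[[0,-0.015,0.055,0,0],[0,-0.03,0.11,0,-0.02],[0,-0.045,0.165,0,-0.04],[0,-0.06,0.22,-0.02,-0.05],[0,-0.07,0.275,-0.06,-0.05],[0,-0.07,0.312,-0.1,-0.05],[0,-0.07,0.312,-0.12,-0.05],[0,-0.07,0.312,-0.12,-0.05]]'; python3 -c "
from h import *
from plant import robot
s=robot.read_state();X=Ro.from_rotvec(s['orientation']).as_matrix();print(s['tool_pos'],np.arctan2(X[1,0],X[0,0]),X[:,1])"
```

```text
t: 14.25
tool_pos: [0.5323, 0.0032, 0.2047]
orientation: [-1.57, 0.032, -0.044]
force: [0.3, -0.3, 0.3]
opening: 0.0466
[0.5323 0.0032 0.2047] -0.04857613893665189 [ 0.008   0.0006 -1.    ]
```

```bash
python3 -m inch '[[0,0.001,0.001,-0.03,-0.008],[0,0.001,0.001,-0.06,-0.008],[0,0.001,0.001,-0.0787,-0.008],[0,0.001,0.001,-0.0787,-0.008]]'; python3 -m inch '[[0.4,0,0,0,0],[1,0,0,0,0],[1,0,0,0,0],[1,0,0,0,0],[1,0,0,0,0],[1,0,0,0,0]]' 12; python3 w.py wF
```

```text
t: 14.75
tool_pos: [0.5331, 0.0032, 0.1258]
orientation: [-1.57, 0.04, -0.051]
force: [0.3, -0.4, 0.3]
opening: 0.0467
t: 15.5
tool_pos: [0.533, 0.0033, 0.1258]
orientation: [-1.57, 0.04, -0.051]
force: [0.1, -0.5, -0.7]
opening: 0.0006
[0.533  0.0033 0.1258] [-1.5696  0.0401 -0.0508]
```

Run:
```python
from h import *
from plant import robot
F=cv2.imread("pics/wF.png");c=robot.read_camera("scene");S=c["color"][:,:,::-1];np.savez("scene2.npz",**c)
cv2.imwrite("pics/F.png",cv2.vconcat([cv2.resize(F[60:350,180:460],(560,580))[:300],cv2.resize(S[140:240,240:427],(560,300),interpolation=2)]))
```

```text
(no output)
```

View pics/F.png

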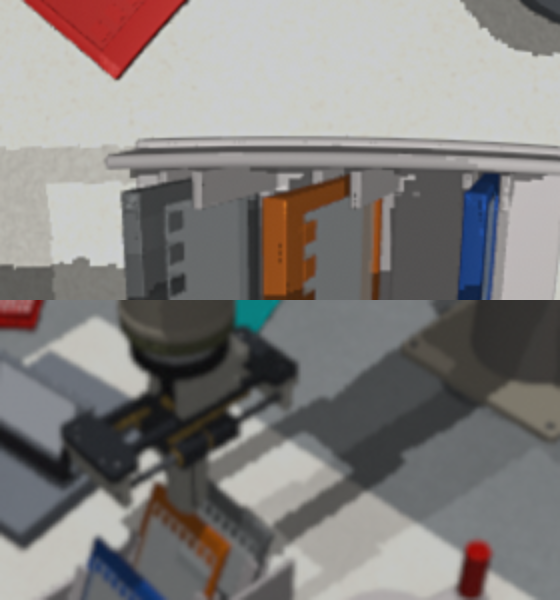

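Run:
```python
from h import *
F=dict(np.load("wF.npz"));p=(F["pos"],F["rv"])
for q in((311,158.5),):
  for z in(.135,.1417,.15):print(z,plane(ray(F,q,p),z))
S=dict(np.load("scene2.npz"))
for n,q in(("+y top",(228,545)),("-y top",(155,487))):
  uv=(240+q[0]*187/560,140+(q[1]-300)/3)
  print(n,uv,plane(ray(S,uv),.1417))
# finger tip bottom expected pixel
for X in((.533,.0033,.1258),(.5293,.0044,.1433),(.533,.0033,.18)):
  x=S["R"]@X+S["t"];u=S["mtx"]@x/x[2];print("px in crop",(u[0]-240)*560/187,(u[1]-140)*3+300)
cv2.imwrite("pics/S2.png",cv2.resize(cv2.cvtColor(S["color"],4)[165:235,260:353],None,fx=8,fy=8,interpolation=2))
```

```text
0.135 [0.5285 0.054  0.135 ]
0.1417 [0.5287 0.0548 0.1417]
0.15 [0.529  0.0559 0.15  ]
+y top (316.1357142857143, 221.66666666666669) [0.5321 0.052  0.1417]
-y top (291.75892857142856, 202.33333333333334) [ 0.5321 -0.0416  0.1417]
px in crop 189.2137658234678 526.7156526248798
px in crop 192.36552492481957 511.89062517766274
px in crop 186.4740285494049 484.5699841063216
```

View pics/S2.png

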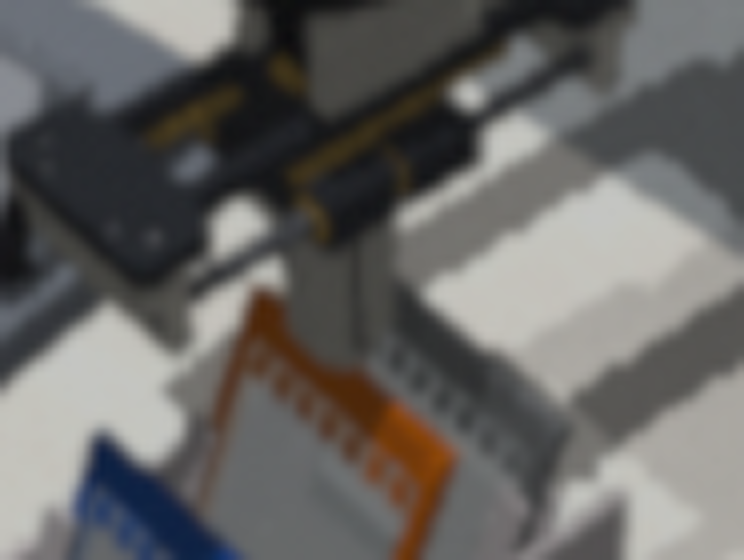

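Run:
```python
from h import *
A=dict(np.load("wA.npz"));H=np.linalg.inv(A["hand_eye"]);K=A["mtx"]
for p in((.023,0,0),(-.023,0,0),(.023,-.019,0),(.023,0,.0075),(.023,-.019,.0075),(.023,.0,-.0075),(0,0,0)):
    c=H[:3,:3]@p+H[:3,3];th=np.arctan2(np.hypot(c[0],c[1]),c[2]);r=np.hypot(c[0],c[1])
    print(p,K[0,2]+K[0,0]*th*c[0]/r,K[1,2]+K[1,1]*th*c[1]/r)
D=dict(np.load("wD.npz"))["color"]
F=cv2.imread("pics/wF.png");A_=cv2.imread("pics/wA.png")
cv2.imwrite("pics/tip.png",cv2.hconcat([cv2.resize(A_[210:310,255:388],(399,300)),cv2.resize(F[150:320,255:388],(399,510))[:300*1]]) if 0 else cv2.hconcat([cv2.resize(A_[130:320,235:405],None,fx=2.35,fy=2.35),cv2.resize(F[130:320,235:405],None,fx=2.35,fy=2.35)]))
```

```text
(0.023, 0, 0) 357.08144193747415 231.63943379742588
(-0.023, 0, 0) 288.9244887493163 231.68433053768328
(0.023, -0.019, 0) 360.39311668702015 242.49347339124876
(0.023, 0, 0.0075) 357.48051892853147 221.13657084137557
(0.023, -0.019, 0.0075) 360.90322383347734 231.16018009075995
(0.023, 0.0, -0.0075) 356.66512019567955 241.88030564747123
(0, 0, 0) 323.02121863735357 231.78198852952247
```

View pics/tip.png

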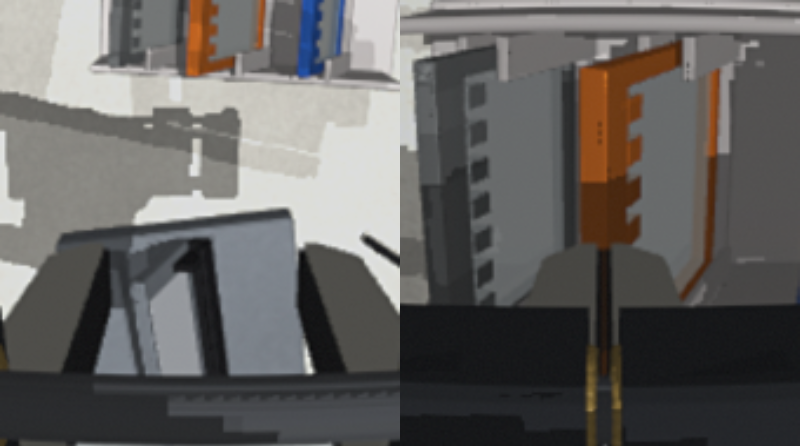

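```bash
cat > g.py <<'E'
from h import *
from plant import robot
import sys
s=robot.read_state();c=robot.read_camera("wrist");np.savez(sys.argv[1]+".npz",pos=s["tool_pos"],rv=s["orientation"],**c)
m,_=blobs(c["color"],(5,150,40),(18,255,255));m[:,420:]=0;m[:,:230]=0;m[300:]=0
ys,xs=np.nonzero(m);y0=ys.min();L=[(y,xs[ys==y].min(),xs[ys==y].max()) for y in sorted(set(ys.tolist()))]
print([tuple(map(int,x)) for x in L[:3]+L[15:60:10]],len(xs),"F",s["force"],"open",s["opening"],"tau",s["wrist_torque"])
E
python3 g.py g0; python3 -m inch '[[1,-0.001,0,0.0023,0],[1,-0.002,0,0.0046,0],[1,-0.003,0,0.0069,0],[1,-0.0039,0,0.0092,0],[1,-0.0039,0,0.0092,0],[1,-0.0039,0,0.0092,0]]'; python3 g.py g1
```

```text
[(148, 352, 353), (149, 350, 353), (150, 345, 353), (163, 311, 370), (173, 311, 369), (183, 311, 369), (193, 312, 369), (203, 312, 368)] 2258 F [-0.3593 -1.1186  0.1602] open 0.0004174114762982393 tau [-0.0728 -0.0574 -0.0026]
t: 16.4
tool_pos: [0.5291, 0.0032, 0.1349]
orientation: [-1.57, 0.04, -0.051]
force: [0.6, -0.0, -0.0]
opening: 0.0006
[(146, 357, 357), (147, 354, 357), (148, 352, 357), (161, 318, 372), (171, 318, 372), (181, 318, 371), (191, 318, 371), (201, 318, 370)] 2126 F [ 0.6145 -0.0497 -0.0484] open 0.0005625262422997971 tau [-0.1089 -0.1002  0.0121]
```

```bash
python3 -m inch '[[0,0.004,0.001,0.02,0],[0,0.004,0.001,0.03,0],[0,0.004,0.001,0.03,0],[0,0.004,0.001,0.03,0],[0,0.004,0.001,0.03,0],[0,0.004,0.001,0.005,0],[0,0.004,0.001,-0.015,0],[0,0.004,0.001,-0.015,0]]'; python3 g.py g2;  python3 -m inch '[[0,0,0,-0.013,0],[0,0,0,-0.013,0],[0.4,0,0,-0.013,0],[1,0,0,-0.013,0],[1,0,0,-0.013,0],[1,0,0,-0.013,0],[1,0,0,-0.013,0]]' 12; python3 g.py g3
```

```text
t: 17.45
tool_pos: [0.5312, 0.0044, 0.1176]
orientation: [-1.569, 0.044, -0.047]
force: [-0.1, -0.0, -0.0]
opening: 0.0466
[(150, 357, 358), (151, 354, 358), (152, 351, 358), (165, 315, 374), (175, 315, 374), (185, 315, 373), (195, 315, 373), (205, 315, 372)] 3449 F [-0.145  -0.0327 -0.0383] open 0.04663726826032846 tau [-0.0703 -0.0749  0.0118]
t: 18.38
tool_pos: [0.5323, 0.0043, 0.1062]
orientation: [-1.569, 0.042, -0.049]
force: [-1.0, -0.1, 0.5]
opening: 0.0099
[(151, 358, 358), (152, 356, 358), (153, 352, 358), (166, 312, 375), (176, 312, 374), (186, 312, 374), (196, 312, 373), (206, 312, 373)] 3356 F [-1.0288 -0.1372  0.5361] open 0.009850649059364478 tau [-0.0133 -0.1246 -0.0268]
```

```bash
python3 -m inch '[[1,0,0,0,0],[1,0,0,0,0]]' 25; python3 g.py g4; python3 -m inch '[[1,-0.001,0,0.0023,0],[1,-0.002,0,0.0046,0],[1,-0.003,0,0.0069,0],[1,-0.0039,0,0.0092,0],[1,-0.0039,0,0.0092,0]]'; python3 g.py g5
```

```text
t: 18.68
tool_pos: [0.5324, 0.0043, 0.1062]
orientation: [-1.569, 0.042, -0.049]
force: [1.0, 0.3, -0.7]
opening: 0.0093
[(151, 357, 358), (152, 355, 358), (153, 352, 358), (166, 312, 374), (176, 312, 374), (186, 312, 374), (196, 312, 373), (206, 312, 373)] 3334 F [ 0.9506  0.2897 -0.7407] open 0.00927880137670243 tau [-0.0122 -0.2185  0.0173]
t: 19.35
tool_pos: [0.5286, 0.0043, 0.1158]
orientation: [-1.57, 0.041, -0.05]
force: [-0.5, -0.3, -0.7]
opening: 0.0096
[(150, 361, 362), (151, 357, 362), (152, 354, 361), (165, 313, 374), (175, 312, 374), (185, 312, 373), (195, 312, 373), (205, 312, 372)] 3360 F [-0.5332 -0.2966 -0.7034] open 0.009571849368191313 tau [-0.1002 -0.3341  0.0119]
```

```bash
python3 -m inch '[[1,-0.0022,0.0001,0.0053,0],[1,-0.0044,0.0002,0.0105,0],[1,-0.0067,0.0004,0.0158,0],[1,-0.0089,0.0005,0.021,0],[1,-0.0111,0.0006,0.0263,0],[1,-0.0133,0.0008,0.0316,0],[1,-0.0155,0.0009,0.0368,0],[1,-0.0155,0.0009,0.0368,0]]'; python3 g.py g6
```

```text
t: 20.4
tool_pos: [0.5133, 0.0052, 0.1531]
orientation: [-1.57, 0.041, -0.05]
force: [0.4, 0.2, -0.6]
opening: 0.0094
[(148, 366, 373), (149, 364, 373), (150, 361, 373), (163, 321, 373), (173, 313, 373), (183, 312, 373), (193, 313, 373), (203, 313, 372)] 3471 F [ 0.4267  0.1604 -0.5752] open 0.009449941994606774 tau [-0.0532 -0.2327  0.0382]
```

```bash
python3 -m inch '[[1,-0.0022,0.0001,0.0053,0],[1,-0.0044,0.0002,0.0105,0],[1,-0.0067,0.0004,0.0158,0],[1,-0.0089,0.0005,0.021,0],[1,-0.0111,0.0006,0.0263,0],[1,-0.0133,0.0008,0.0316,0],[1,-0.0133,0.0008,0.0316,0]]'; python3 g.py g7
python3 - <<'E'
import cv2,numpy as np
from h import *
for n in("g5","g6","g7"):
    c=dict(np.load(n+".npz"))["color"];m,_=blobs(c,(5,150,40),(18,255,255));m[:,420:]=0;m[:,:230]=0;m[300:]=0
    ys,xs=np.nonzero(m);print(n,[(int(y),int(xs[ys==y].min()),int((ys==y).sum()),int(xs[ys==y].max())) for y in range(ys.min(),ys.max(),5)])
E
```

```text
t: 21.32
tool_pos: [0.4999, 0.006, 0.1849]
orientation: [-1.57, 0.041, -0.05]
force: [-0.0, 0.1, -1.9]
opening: 0.0076
[(146, 320, 328), (147, 320, 328), (148, 320, 328), (161, 316, 328), (171, 314, 328), (181, 315, 328), (191, 315, 328), (201, 314, 328)] 1915 F [-0.037   0.126  -1.8548] open 0.0075554145969199795 tau [-0.0586 -0.0272 -0.0048]
g5 [(150, 361, 2, 362), (155, 346, 16, 361), (160, 330, 32, 361), (165, 313, 42, 374), (170, 312, 33, 374), (175, 312, 27, 374), (180, 312, 32, 373), (185, 312, 32, 373), (190, 312, 27, 373), (195, 312, 26, 373), (200, 312, 32, 373), (205, 312, 31, 372), (210, 312, 25, 372), (215, 313, 24, 372), (220, 313, 29, 371), (225, 313, 28, 371), (230, 313, 23, 371), (235, 313, 22, 371), (240, 313, 20, 370), (245, 313, 21, 370), (250, 313, 21, 370), (255, 313, 19, 366), (260, 313, 17, 329), (265, 313, 17, 329), (270, 313, 18, 330), (275, 313, 18, 330), (280, 313, 18, 330), (285, 314, 18, 331)]
g6 [(148, 366, 8, 373), (153, 350, 24, 373), (158, 335, 34, 373), (163, 321, 38, 373), (168, 313, 35, 373), (173, 313, 25, 373), (178, 313, 28, 373), (183, 312, 32
[... 360 characters left out ...]
30), (273, 313, 18, 330), (278, 313, 18, 330), (283, 314, 17, 330), (288, 315, 17, 331)]
g7 [(146, 320, 6, 328), (151, 319, 10, 328), (156, 318, 11, 328), (161, 316, 13, 328), (166, 315, 14, 328), (171, 314, 15, 328), (176, 314, 15, 328), (181, 315, 14, 328), (186, 314, 15, 328), (191, 315, 14, 328), (196, 314, 15, 328), (201, 314, 15, 328), (206, 315, 14, 328), (211, 314, 15, 328), (216, 315, 14, 328), (221, 315, 14, 328), (226, 315, 13, 327), (231, 315, 13, 327), (236, 314, 15, 328), (241, 315, 14, 328), (246, 315, 14, 328), (251, 315, 13, 327), (256, 315, 14, 328), (261, 315, 14, 328), (266, 315, 14, 328), (271, 314, 13, 326), (276, 316, 11, 326), (281, 316, 11, 326), (286, 316, 11, 326)]
```

```bash
python3 -m inch '[[1,0.001,0,0.008,0],[1,0.003,0,0.018,0],[1,0.004,0,0.03,0],[1,0.004,0,0.045,0],[1,0.004,0,0.06,0],[1,0.004,0,0.07,0],[1,0.004,0,0.07,0]]'; python3 g.py g8
python3 - <<'E'
from h import *
c=dict(np.load("g8.npz"));p=(c["pos"],c["rv"])
im=c["color"];h=cv2.cvtColor(im,cv2.COLOR_RGB2HSV)
m,_=blobs(im,(100,120,40),(125,255,255));print("blue blobs",[(b[0].tolist()) for b in _ if b[0][4]>60])
# orange top strip in tool coords
print("top strip centre at opening: cam px centre 321.5")
S=__import__("plant").robot.read_camera("scene");np.savez("s8.npz",**S)
m,bl=blobs(S["color"],(7,150,50),(18,255,255),40)
l=[(b[0].tolist(),b[1].round(1).tolist()) for b in bl];print(l)
mm=m[100:260,230:400];ys,xs=np.nonzero(mm)
cv2.imwrite("pics/dbg.png",mm)
E
```

```text
t: 22.25
tool_pos: [0.5044, 0.006, 0.2558]
orientation: [-1.57, 0.039, -0.052]
force: [-0.2, -0.9, -1.7]
opening: 0.0076
[(146, 321, 328), (147, 321, 328), (148, 321, 328), (161, 317, 328), (171, 315, 328), (181, 315, 328), (191, 315, 328), (201, 315, 328)] 1881 F [-0.249  -0.8704 -1.6926] open 0.007649649154020356 tau [-0.0201 -0.0203 -0.0017]
blue blobs [[510, 0, 110, 113, 6522], [398, 140, 18, 89, 811], [514, 188, 15, 21, 176], [536, 197, 11, 10, 75], [522, 218, 14, 20, 156], [543, 225, 10, 10, 62]]
top strip centre at opening: cam px centre 321.5
[([305, 164, 19, 46, 195], [318.0, 185.8]), ([151, 171, 18, 14, 190], [159.4, 177.9]), ([155, 260, 74, 65, 1316], [194.0, 297.7]), ([198, 273, 6, 10, 50], [200.6, 277.3]), ([176, 284, 13, 10, 65], [184.0, 288.7])]
```

Run:
```python
from h import *
c=dict(np.load("g8.npz"));p=(c["pos"],c["rv"]);im=c["color"]
hsv=cv2.cvtColor(im,cv2.COLOR_RGB2HSV);m=cv2.inRange(hsv,(4,120,25),(20,255,255));m[:,340:]=0;m[:,300:310]=0;m[:,:300]=0
ys,xs=np.nonzero(m)
print([(int(y),int(xs[ys==y].min()),int(xs[ys==y].max())) for y in range(ys.min(),185)])
print(hsv[160:180:2,321].tolist())
X=p[0][0]
def onx(uv,X):
    o,d=ray(c,uv,p);return o+d*(X-o[0])/d[0]
o,d=ray(c,(321.5,171),p);n=np.array([np.cos(-.05),np.sin(-.05),0])
print("cam",o)
# rays lie nearly in the plane x=X; use instead: width-based depth
f=309.7
for w,uv in((14,(321.5,171)),(8,(324.5,147))):
    o,d=ray(c,uv,p);dep=.008*f/w;R=Ro.from_rotvec(p[1]).as_matrix()@c["hand_eye"][:3,:3];print(uv,o+d*dep/ (d@R[:,2]) )
```

```text
[(146, 321, 328), (147, 320, 328), (148, 320, 328), (149, 320, 328), (150, 320, 328), (151, 320, 328), (152, 319, 328), (153, 319, 328), (154, 319, 328), (155, 318, 328), (156, 318, 328), (157, 318, 328), (158, 317, 328), (159, 317, 328), (160, 317, 328), (161, 316, 328), (162, 316, 328), (163, 316, 328), (164, 315, 328), (165, 315, 328), (166, 315, 328), (167, 315, 328), (168, 315, 328), (169, 314, 328), (170, 314, 328), (171, 315, 328), (172, 315, 328), (173, 315, 328), (174, 315, 328), (175, 315, 328), (176, 315, 328), (177, 315, 328), (178, 315, 328), (179, 315, 328), (180, 315, 328), (181, 315, 328), (182, 315, 328), (183, 315, 328), (184, 315, 328)]
[[12, 199, 87], [13, 199, 86], [12, 193, 91], [13, 192, 179], [14, 180, 193], [15, 178, 193], [14, 185, 189], [14, 186, 189], [13, 188, 186], [13, 189, 185]]
cam [0.5061 0.0797 0.4507]
(321.5, 171) [0.5058 0.0504 0.2753]
(324.5, 147) [0.5099 0.0518 0.1374]
```

Run:
```python
from h import *
c=dict(np.load("g8.npz"));p=(c["pos"],c["rv"])
for a,b in((165.5,145.5),(165,145.5),(166,145.5),(165.5,146)):
    o,d1=ray(c,(321.5,a),p);_,d2=ray(c,(324.5,b),p)
    s1=d1[2]/d1[1];s2=d2[2]/d2[1];t=.120/(s1-s2) # (Y-oy)*(s1-s2)=.12
    print(a,b,"Y",o[1]+t,"ztop",o[2]+t*s1,"zfoot",o[2]+t*s2,"rel tcp",o[2]+t*s1-p[0][2])
```

```text
165.5 145.5 Y 0.056474975764093834 ztop 0.2948093641663997 zfoot 0.1748093641663997 rel tcp 0.03905209950235511
165 145.5 Y 0.05613250860537619 ztop 0.2907421862082525 zfoot 0.1707421862082525 rel tcp 0.0349849215442079
166 145.5 Y 0.05680061693692223 ztop 0.2986767148500453 zfoot 0.17867671485004533 rel tcp 0.04291945018600074
165.5 146 Y 0.05541838430365472 ztop 0.2877180816914434 zfoot 0.16771808169144337 rel tcp 0.031960817027398836
```

```bash
python3 -m inch '[[1,0.002,-0.03,0.01,0.02],[1,0.004,-0.068,0.01,0.045],[1,0.007,-0.107,0.01,0.07],[1,0.0095,-0.146,0.01,0.095],[1,0.012,-0.185,0.01,0.12],[1,0.0145,-0.222,0.01,0.145],[1,0.017,-0.25,0.01,0.164],[1,0.017,-0.262,0.01,0.164]]'; python3 -m inch '[[1,0,0,0,0],[1,0,0,0,0]]'; python3 g.py g9;python3 -c "
from h import *
from plant import robot
s=robot.read_state();X=Ro.from_rotvec(s['orientation']).as_matrix();print(s['tool_pos'],np.arctan2(X[1,0],X[0,0]),X[:,1])"
```

```text
t: 23.35
tool_pos: [0.5201, -0.2571, 0.2629]
orientation: [-1.567, -0.085, 0.079]
force: [0.3, 0.4, -1.9]
opening: 0.0072
t: 23.6
tool_pos: [0.52, -0.2561, 0.2626]
orientation: [-1.566, -0.085, 0.08]
force: [0.6, 0.1, -2.5]
opening: 0.0077
[(146, 326, 328), (147, 321, 328), (148, 321, 328), (161, 316, 329), (171, 315, 329), (181, 315, 329), (191, 315, 329), (201, 315, 329)] 1939 F [ 0.6352  0.1037 -2.5084] open 0.007738175494320745 tau [-0.0394 -0.119   0.0141]
[ 0.5201 -0.256   0.2628] 0.10521167467652077 [ 0.0033  0.0029 -1.    ]
```

```bash
python3 -m inch '[[1,0.0005,0,-0.015,0],[1,0.001,0,-0.03,0],[1,0.0015,0,-0.045,0],[1,0.0015,0,-0.06,0],[1,0.0015,0,-0.07,0],[1,0.0015,0,-0.075,0],[1,0.0015,0,-0.075,0],[1,0.0015,0,-0.075,0]]' 25; python3 -m inch '[[1,0,0,0,0],[1,0,0,0,0],[1,0,0,0,0]]' 7; python3 g.py h0
```

```text
t: 24.65
tool_pos: [0.522, -0.2562, 0.1885]
orientation: [-1.567, -0.086, 0.079]
force: [0.6, -0.0, -1.1]
opening: 0.0071
t: 25.02
tool_pos: [0.522, -0.2563, 0.1887]
orientation: [-1.567, -0.086, 0.079]
force: [0.5, 0.0, -1.6]
opening: 0.0073
[(146, 324, 326), (147, 319, 326), (148, 319, 326), (161, 316, 328), (171, 314, 329), (181, 314, 329), (191, 315, 329), (201, 315, 329)] 1975 F [ 0.4633  0.0337 -1.6246] open 0.007289930924057771 tau [-0.0469 -0.0694  0.01  ]
```

```bash
cat > f.py <<'E'
from h import *
from plant import robot
import sys
s=robot.read_state();print(s['tool_pos'],"F",s['force'].round(1),"tau",s['wrist_torque'].round(3),"op %.4f t %.2f"%(s['opening'],s['t']))
sys.exit(int(s['force'][2]>1.5 or abs(s['force'][0])>4))
E
python3 -m inch '[[1,0,0,-0.008,0],[1,0,0,-0.016,0],[1,0,0,-0.024,0],[1,0,0,-0.024,0]]'>/dev/null; python3 f.py &&python3 -m inch '[[1,0,0,-0.005,0],[1,0,0,-0.005,0]]'>/dev/null; python3 f.py&&python3 -m inch '[[1,0,0,-0.005,0],[1,0,0,-0.005,0]]'>/dev/null; python3 f.py&&python3 -m inch '[[1,0,0,-0.005,0],[1,0,0,-0.005,0]]'>/dev/null; python3 f.py; python3 g.py h1
```

```text
[ 0.5213 -0.2558  0.1632] F [-0.2 -0.2 -2.4] tau [ 0.002 -0.062 -0.017] op 0.0080 t 25.57
[ 0.521  -0.2557  0.1577] F [-0.9  0.5 -2.6] tau [-0.052 -0.117 -0.013] op 0.0078 t 25.82
[ 0.5209 -0.2556  0.1522] F [ 0.6 -0.4 -0.6] tau [-0.08  -0.258 -0.065] op 0.0078 t 26.07
[ 0.5206 -0.2554  0.1466] F [ 1.5 -0.5 -1.7] tau [-0.081 -0.246  0.039] op 0.0080 t 26.32
[(147, 324, 332), (148, 324, 332), (149, 324, 332), (162, 316, 332), (172, 314, 332), (182, 314, 332), (192, 314, 332), (202, 314, 332)] 2220 F [ 1.5063 -0.5468 -1.7487] open 0.007989271118675848 tau [-0.0813 -0.2456  0.0391]
```

```bash
python3 -m inch '[[1,-0.002,0,-0.004,0],[1,-0.002,0,-0.004,0]]'>/dev/null; python3 f.py &&python3 -m inch '[[1,-0.002,0,-0.004,0],[1,-0.002,0,-0.004,0]]'>/dev/null; python3 f.py&&python3 -m inch '[[1,-0.002,0,-0.004,0],[1,-0.002,0,-0.004,0]]'>/dev/null; python3 f.py; python3 g.py h2
```

```text
[ 0.5184 -0.2553  0.1424] F [ 0.4 -1.  -2. ] tau [-0.077 -0.294  0.023] op 0.0079 t 26.62
[ 0.5159 -0.2552  0.1378] F [ 1.4  0.2 -1.1] tau [-0.096 -0.258  0.032] op 0.0078 t 26.88
[ 0.5135 -0.255   0.1333] F [-0.2  0.5 -0.8] tau [-0.092 -0.293 -0.057] op 0.0081 t 27.12
[(147, 338, 345), (148, 337, 346), (149, 337, 345), (162, 319, 346), (172, 313, 346), (182, 314, 346), (192, 314, 346), (202, 314, 346)] 2564 F [-0.1803  0.5262 -0.8418] open 0.00806490338080501 tau [-0.0921 -0.2929 -0.057 ]
```

```bash
python3 -m inch '[[1,-0.002,0,-0.002,0],[1,-0.002,0,-0.002,0]]'>/dev/null; python3 f.py &&python3 -m inch '[[1,-0.002,0,-0.002,0],[1,-0.002,0,-0.002,0]]'>/dev/null; python3 f.py&&python3 -m inch '[[1,-0.002,0,-0.002,0],[1,-0.002,0,-0.002,0]]'>/dev/null; python3 f.py&&python3 -m inch '[[1,-0.002,0,-0.002,0],[1,-0.002,0,-0.002,0]]'>/dev/null; python3 f.py; python3 g.py h3
```

```text
[ 0.5114 -0.255   0.1313] F [ 0.3  0.3 -1.4] tau [-0.066 -0.256  0.018] op 0.0084 t 27.43
[ 0.5093 -0.2551  0.1293] F [ 0.9 -0.9 -1.6] tau [-0.105 -0.274  0.072] op 0.0082 t 27.68
[ 0.5076 -0.2557  0.1283] F [-1.7 -1.1  5.3] tau [-0.139  0.001  0.064] op 0.0082 t 27.93
[ 0.5076 -0.2557  0.1283] F [-1.7 -1.1  5.3] tau [-0.139  0.001  0.064] op 0.0082 t 27.93
[(146, 347, 353), (147, 345, 354), (148, 344, 354), (161, 321, 354), (171, 313, 354), (181, 313, 354), (191, 313, 353), (201, 313, 353)] 2889 F [-1.6887 -1.0634  5.341 ] open 0.008181166839457094 tau [-0.1389  0.001   0.0638]
```

```bash
python3 -m inch '[[1,-0.003,0,0.0005,0],[1,-0.006,-0.0005,0,0],[1,-0.006,-0.0005,-0.0003,0]]'>/dev/null; python3 f.py; python3 -m inch '[[1,-0.003,0,-0.0008,0],[1,-0.006,-0.0005,-0.0017,0],[1,-0.006,-0.0005,-0.0017,0]]'>/dev/null; python3 f.py;python3 g.py h4
```

```text
[ 0.5012 -0.2561  0.1277] F [ 1.   0.7 -0.9] tau [-0.043 -0.263 -0.017] op 0.0084 t 28.35
[ 0.4948 -0.2565  0.1257] F [ 0.2  0.1 -1.3] tau [-0.009 -0.278  0.035] op 0.0088 t 28.73
[(147, 361, 368), (148, 359, 368), (149, 358, 368), (162, 321, 368), (172, 313, 368), (182, 313, 368), (192, 313, 368), (202, 313, 367)] 3255 F [ 0.226   0.1015 -1.275 ] open 0.008777120765209074 tau [-0.0091 -0.2776  0.0351]
```

```bash
python3 -m inch '[[1,-0.003,0,-0.002,0],[1,-0.004,-0.0005,-0.003,0],[1,-0.004,-0.0005,-0.003,0]]'>/dev/null; python3 f.py && python3 -m inch '[[1,-0.002,0,-0.0015,0],[1,-0.002,0,-0.0015,0]]'>/dev/null; python3 f.py && python3 -m inch '[[1,-0.002,0,-0.0015,0],[1,-0.002,0,-0.0015,0]]'>/dev/null; python3 f.py;python3 g.py h5
```

```text
[ 0.4911 -0.2574  0.1233] F [-1.2 -0.4  2.7] tau [-0.212  0.005  0.004] op 0.0086 t 29.15
[ 0.4911 -0.2574  0.1233] F [-1.2 -0.4  2.7] tau [-0.212  0.005  0.004] op 0.0086 t 29.15
[ 0.4911 -0.2574  0.1233] F [-1.2 -0.4  2.7] tau [-0.212  0.005  0.004] op 0.0086 t 29.15
[(147, 365, 373), (148, 363, 373), (149, 361, 373), (162, 321, 373), (172, 312, 373), (182, 312, 372), (192, 313, 372), (202, 313, 372)] 3440 F [-1.175  -0.388   2.6576] open 0.008560068941792315 tau [-0.2122  0.0049  0.0042]
```

```bash
python3 -m inch '[[1,0,0,0,0],[0.6,0,0,0,0],[0.2,0,0,0,0],[0,0,0,0,0],[0,0,0,0,0],[0,0,0,0,0],[0,0,0,0,0]]'; python3 g.py h6; python3 -m inch '[[0,0,0,0.02,0],[0,0,0,0.05,0],[0,0,0,0.09,0],[0,0,0,0.13,0],[0,0,0,0.17,0],[0,0,0,0.2,0]]'; python3 -m inch '[[0,0,-0.04,0.02,0],[0,0,-0.08,0.04,0],[0,0,-0.1,0.04,0],[0,0,-0.1,0.04,0]]'; python3 g.py h7
python3 - <<'E'
from h import *
from plant import robot
for n in("scene","top"):
    c=robot.read_camera(n);np.savez(n+"9.npz",**c);cv2.imwrite(f"pics/{n}9.png",c["color"][:,:,::-1])
    for nm,lo,hi in(("or",(5,140,40),(18,255,255)),("red",(0,170,60),(5,255,255)),("blue",(100,120,40),(125,255,255))):
        print(n,nm,[(b[0].tolist(),b[1].round(1).tolist()) for b in blobs(c["color"],lo,hi,40)[1]])
E
```

```text
t: 30.08
tool_pos: [0.4912, -0.2573, 0.1233]
orientation: [-1.565, -0.082, 0.082]
force: [-0.6, -0.1, 0.9]
opening: 0.0461
[(147, 365, 373), (148, 363, 373), (149, 361, 373), (162, 318, 373), (172, 307, 372), (182, 307, 372), (192, 307, 372), (202, 308, 372)] 4044 F [-0.5677 -0.0633  0.8618] open 0.04612926238926225 tau [-0.0841 -0.0986 -0.0162]
t: 30.88
tool_pos: [0.4915, -0.2576, 0.3274]
orientation: [-1.567, -0.084, 0.079]
force: [0.9, -0.3, -0.0]
opening: 0.0465
t: 31.38
tool_pos: [0.4911, -0.3582, 0.3667]
orientation: [-1.566, -0.082, 0.079]
force: [-0.4, -0.3, -0.6]
opening: 0.0463
[(63, 324, 328), (64, 324, 330), (65, 324, 332), (78, 323, 355), (88, 324, 355), (98, 324, 355), (108, 324, 355), (118, 324, 356)] 1096 F [-0.4024 -0.3005 -0.588 ] open 0.04633245239687394 tau [-0.0281 -0.1062 -0.0123]
scene or [([476, 125, 105, 51, 195], [531.7, 152.0]), ([0, 135, 131, 72, 847], [51.7, 174.8]), ([236, 145, 31, 49, 300], [252.4, 161.4]), ([151, 171, 18, 14, 195], [159.4, 177.8]), ([154, 259, 75, 66, 1373], [193.9, 297.3]), ([198, 273, 7, 10, 53], [200.7, 277.4]), ([176, 284, 14, 10, 
[... 415 characters left out ...]
2]), ([199, 284, 13, 8, 58], [205.8, 287.1]), ([184, 316, 129, 84, 4179], [237.6, 362.2])]
top or [([323, 32, 67, 70, 1501], [354.7, 68.1]), ([504, 105, 23, 23, 327], [513.3, 116.9]), ([407, 183, 58, 23, 454], [436.4, 195.6])]
top red [([226, 189, 56, 57, 667], [257.6, 213.6]), ([193, 193, 9, 9, 65], [196.9, 197.1]), ([244, 211, 16, 18, 71], [251.5, 218.7]), ([500, 226, 21, 22, 61], [511.2, 234.4]), ([510, 261, 21, 21, 73], [521.0, 272.8])]
top blue [([11, 0, 12, 11, 93], [16.6, 4.8]), ([178, 1, 105, 53, 3957], [232.6, 27.4]), ([247, 20, 42, 46, 247], [280.4, 48.1]), ([517, 105, 14, 12, 114], [523.9, 110.7]), ([312, 143, 32, 4, 42], [327.5, 144.7]), ([306, 147, 43, 10, 212], [326.7, 152.1])]
```

```bash
python3 -m inch '[[0,0.03,-0.01,0,0],[0,0.06,-0.02,0,0],[0,0.08,-0.02,0,0],[0,0.08,-0.02,0,0]]'>/dev/null; python3 g.py h8
python3 - <<'E'
from h import *
S=dict(np.load("scene9.npz"));T=dict(np.load("top9.npz"))
k,e=tri(ray(T,(196.9,197.1)),ray(S,(397.9,229.1)));d=k[:2]-[.708,.189];print("knob",k,e,np.hypot(*d),"swung",-2.095-(np.arctan2(d[1],d[0])%(2*np.pi)-2*np.pi))
W={n:dict(np.load(n+".npz")) for n in("h7","h8")}
def q(n):
    m,_=blobs(W[n]["color"],(5,140,40),(18,255,255));m[220:]=0
    k,l,st,ce=cv2.connectedComponentsWithStats(m)
    for i in range(1,k):
        if st[i,4]>100:print(n,st[i],ce[i].round(1))
    c=[i for i in range(1,k) if st[i,4]>100 and 200<ce[i][0]<400]
    i=max(c,key=lambda i:st[i,4]);ys,xs=np.nonzero(l==i)
    L={y:xs[ys==y].min() for y in sorted(set(ys.tolist()))};yy=list(L);mid=yy[10:-14];p=np.polyfit(mid,[L[y] for y in mid],1)
    ok=[y for y in yy if abs(L[y]-np.polyval(p,y))<1.5]
    print(n,ok[0],ok[-1],yy[0],yy[-1])
    return (np.polyval(p,ok[0])-.5,ok[0]-.5),(np.polyval(p,ok[-1])-.5,ok[-1]+.5)
Q={n:q(n) for n in W}
P=[tri(*[ray(W[n],Q[n][j],(W[n]["pos"],W[n]["rv"])) for n in W]) for j in(0,1)]
print(P);v=P[0][0]-P[1][0];print("len",np.linalg.norm(v),"yaw",np.arctan2(-v[0],v[1]),"mid",(P[0][0]+P[1][0])/2)
T0=dict(np.load("top1.npz"))
a=cv2.cvtColor(T0["color"],7);b=cv2.cvtColor(T["color"],7)
for nm,(x,y,w,h) in dict(grey=(306,188,40,16),blue=(306,146,42,12)).items():
    r=cv2.matchTemplate(b[y-8:y+h+8,x-8:x+w+8],a[y:y+h,x:x+w],cv2.TM_CCOEFF_NORMED);print(nm,cv2.minMaxLoc(r))
E
```

```text
[(47, 264, 268), (48, 264, 271), (49, 264, 275), (62, 264, 307), (72, 264, 307), (82, 264, 307), (92, 264, 307), (102, 264, 308)] 1788 F [-0.037  -0.6732 -0.6995] open 0.04664441089631001 tau [-0.0537 -0.0769 -0.0037]
knob [0.4805 0.2552 0.2469] [np.float64(0.0010682910419464243), np.float64(0.0010682910419463365)] 0.23697882361388398 swung 1.3299289838769646
h7 [ 474    9   79   74 2290] [508.5  46.5]
h7 [ 323   63   34   75 1123] [335.1 101.1]
h7 63 137 63 137
h8 [ 438    0   86   67 2207] [476.1  33.5]
h8 [ 264   47   45   73 1322] [279.   85.2]
h8 [382 213  25   7 122] [394.3 216.7]
h8 47 119 47 119
[(array([ 0.477 , -0.2079,  0.1518]), [np.float64(8.513993312615081e-05), np.float64(8.513993312613196e-05)]), (array([ 0.4887, -0.3069,  0.1581]), [np.float64(0.00011071132520822651), np.float64(0.00011071132520827698)])]
len 0.09989455551151225 yaw 0.11735083917849065 mid [ 0.4829 -0.2574  0.155 ]
grey (-0.3758120834827423, 0.6534504890441895, (7, 13), (8, 8))
blue (-0.2878107726573944, 0.9980599880218506, (5, 16), (8, 8))
```

```bash
python3 -c "
from plant import robot
s=robot.read_state();print(s['t'],s['tool_pos'],abs(s['dq']).max());print(robot.close_job())"
```

```text
32.075 [ 0.57167913 -0.37494269  0.36588783] 0.0280219042259197
the job is handed in; nothing more can be done
None
```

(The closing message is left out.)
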